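# Make up two artist's kits

### The job

Make up the two drawing kits. In the oblong tray lay the slim marker in the long slot, the eraser flat in the oblong pocket, and stand the slim paint bottle in the small square pocket; in the square tray lay the broad marker in the long slot and stand the squat paint jar in the square pocket. Everything rests on the floor of its pocket, the bottle and jar are kept upright throughout, and the mug and the tape roll stay where they are.

Things in the scene. Friction and masses are not known exactly. Their poses are not given: they have to be found in the camera images.
- broad_marker: Broad paint marker lying flat: black square-section bar with a paper label, 120 mm long, 30 x 30 mm thick (the shorter and thicker of the two markers). Origin at its middle, on its axis (15 mm above what it lies on); x along its length. Loose, about 45 g.
- slim_marker: Slim marker lying flat: black square-section bar with a paper label, 145 mm long, 20 x 20 mm thick (the longer and thinner one). Origin at its middle, on its axis (10 mm above what it lies on); x along its length. Loose, about 45 g.
- eraser: Block eraser lying flat, firm, white in a card sleeve: 62 mm (x) by 32 mm (y), 24 mm high. Origin at the centre of its underside, z up. Loose, about 50 g.
- paint_bottle: Slim paint bottle, standing, white with a black cap: 36 mm diameter, 66 mm high, straight-sided to about 35 mm up. Origin at the centre of its underside, z up along its axis. Loose, about 70 g.
- paint_jar: Squat paint jar, standing, white with a black lid: 60 mm diameter, 42 mm high. Origin at the centre of its underside, z up along its axis. Loose, about 130 g.
- oblong_tray: Oblong kit tray, white rims round grey pocket floors, fixed, 176 (its x) by 135 mm (its y). Origin: centre of its underside on the table, z up. Pocket floors 3 mm, rims and ribs 10 mm above the table. Pockets in its frame, centre and clear size (x by y), mm: long slot (0, 38.5), 166 by 48; small square pocket (-50, -31.5), 66 by 62; oblong pocket (35.5, -31.5), 95 by 62.
- square_tray: Nearly square kit tray, white rims and lands round grey pocket floors, fixed, 154 (its x) by 159 mm (its y). Origin: centre of its underside on the table, z up. Pocket floors 3 mm, rims and lands 10 mm above the table. Pockets in its frame, centre and clear size (x by y), mm: long slot (0, 50.5), 144 by 48; square pocket (0, -31.5), 86 by 86.
- mug: Bystander: small white mug, loose, 72 mm diameter at the rim, 60 mm high, with a handle. Origin at the centre of its underside.
- tape_roll: Bystander: roll of masking tape lying flat, loose, 90 mm outside diameter, 25 mm high. Origin at the centre of its underside.

How it is judged:
At the end, for the whole second after the job is handed in: Each of the five things lies within its own pocket (about as far off-centre as the pocket lets it, 10 to 18 mm) and within 4 mm of the pocket floor's height; markers level within 0.1 rad, eraser, bottle and jar upright within 0.1 rad; all released and at rest (x of broad_marker in the frame of square_tray between -0.015 and 0.015 m and y of broad_marker in the frame of square_tray between 0.0355 and 0.0655 m and z of broad_marker in the frame of square_tray between 0.014 and 0.022 m and angle between broad_marker's own x axis and vertical between 1.47 and 1.67 rad and linear speed of each of broad_marker, slim_marker, eraser, paint_bottle, paint_jar below 0.02 m/s and angular speed of each of broad_marker, slim_marker, eraser, paint_bottle, paint_jar below 0.2 rad/s and contact force between the fingers and broad_marker below 0.2 N and x of slim_marker in the frame of oblong_tray between -0.013 and 0.013 m and y of slim_marker in the frame of oblong_tray between 0.0225 and 0.0545 m and z of slim_marker in the frame of oblong_tray between 0.009 and 0.017 m and angle between slim_marker's own x axis and vertical between 1.47 and 1.67 rad and contact force between the fingers and slim_marker below 0.2 N and x of eraser in the frame of oblong_tray between 0.0175 and 0.0535 m and y of eraser in the frame of oblong_tray between -0.0485 and -0.0145 m and z of eraser in the frame of oblong_tray between -0.001 and 0.007 m and angle between each of eraser, paint_bottle, paint_jar's own z axis and vertical below 0.1 rad and contact force between the fingers and eraser below 0.2 N and x of paint_bottle in the frame of oblong_tray between -0.067 and -0.033 m and y of paint_bottle in the frame of oblong_tray between -0.0465 and -0.0165 m and z of paint_bottle in the frame of oblong_tray between -0.001 and 0.007 m and contact force between the fingers and paint_bottle below 0.2 N and x of paint_jar in the frame of square_tray between -0.015 and 0.015 m and y of paint_jar in the frame of square_tray between -0.0465 and -0.0165 m and z of paint_jar in the frame of square_tray between -0.001 and 0.007 m and contact force between the fingers and paint_jar below 0.2 N); the robot touches nothing.
It fails at once if the mug or the tape roll is moved by more than 20 mm (distance of any of mug, tape_roll from where it was at the start of the episode above 0.02 m).
It fails at once if the paint bottle or the jar is tipped by more than 0.6 rad (angle between any of paint_bottle, paint_jar's own z axis and vertical above 0.6 rad).
It also fails if it takes over 122 s, if anything falls off the work surface, if the arm or the gripper's body presses on something with over 40 N, if the wrist force passes 120 N, or if a joint passes its speed limit or range.

### The arm

A 7-joint arm with a two-finger parallel gripper is mounted at the origin on the work surface. World frame = base frame: x ahead of the robot, y to its left, z up, the work surface at z = 0. Lengths are in m, angles in rad, forces in N, time in s.
With the tool pointing down it reaches from about 0.4 to 0.875 m from the base axis. Payload 19.3 kg.
Tool frame: the origin (TCP) lies midway between the tips of the shut fingers; the grasp point (between the pads) lies bot.pinch_z behind it (bot.pinch_z is the distance from the TCP to the grasp point, in m); z points along the fingers, y is the line along which they close (so a half turn about z gives the same grasp; the last joint's range is limited). The gripper opens to 85 mm and grips with 20 to 120 N. Pads are 22 mm wide; open, the fingers measure 114 mm over their backs; the gripper's body (76 mm by 85 mm) begins 54 mm behind the grasp point. The pads swing forward as they close: fully open they stand 13 mm farther back than shut.
Start: joints at [1.045, 0.521, -0.036, 1.599, 0.021, 1.021, -0.113], TCP at [0.275, -0.561, 0.231] pointing down, gripper open.
Joint ranges: [-2.91, 2.91], [-0.3, 2.13], [-1.5, 1.42], [0.17, 2.43], [-1.26, 4.41], [0.16, 1.93], [-2.52, 2.52]. Speed limits (rad/s): [1.89, 1.89, 2.39, 2.39, 3.01, 3.01, 3.01].

### API

Orientations are given as [roll, pitch, yaw] about the fixed x, y, z axes, in that order (R = Rz(yaw) Ry(pitch) Rx(roll)).
In Python, from workcell import readout, grab_frame, camera_info, workorder, bot gives the robot as it stands. The module is installed in compiled form; this text tells all that it offers.
- The arm moves only by the tool drive_tool, never from a script. Its argument "targets" is a list of rows, each an object of numbers: "dx", "dy", "dz": the shift along the tool's x, y, z as a fraction of full scale; "yaw": the turn about the tool's z as a fraction of full scale; "fingers": the closure, from 0 (fully open) to 1 (shut). In form: [{"dx": .., "dy": .., "dz": .., "yaw": .., "fingers": ..}, ...]. A call has 1 to 20 rows; each row shifts and turns the commanded pose from where the row before left it, along the tool's axes as they then stand; what a row does not reach is not made up. Full scale, the value 1, is 0.1 m for a shift and 90 degrees for a turn. A row lasts 1/10 s, in which the tool goes at most 50 mm and 8.59 degrees, less where a joint would pass 70% of its speed; a pose out of reach is approached as far as the arm can. A call with a number of a shift or a turn outside -1 to 1 is refused whole. A call with a gripper value outside its range is refused whole. The fingers move at their own pace and stop on an object; "squeeze" is the grip in N (left out, the last holds). Time passes only in rows, so rows that do not move let the fingers close. It gives the time, the measured TCP pose, the force, the opening and the grip force at its end, in the units of the state.
- readout.observe(): the state, without advancing time (a new reading comes with each control period).
- grab_frame(name): name is "side" or "top" or "wrist"; returns the picture (400x640x3 uint8, blue, green, red); there is no depth.
- camera_info(name): a dict with "fx", "fy", "cx", "cy" (pixels), "D" ([k1, k2, p1, p2, k3] as OpenCV has them; the pictures are not rectified), "T" (4x4, takes a point from camera to world coordinates); the wrist camera has in their place "hand_eye" (4x4, takes a point from camera to tool coordinates, whose origin is the TCP and whose axes are the flange's). Camera axes: x right, y up, looking along -z (the intrinsics and any distortion apply to the point x, -y, -z); pixel columns grow to the right and rows downward; lengths in m; the calibration is good to about 2 mm. A picture is of the moment at which its call begins: read the wrist's pose just before it. camera_info takes no time and is no camera call.
- workorder.job_done(): hands the job in; it is judged then, once.
The state is a dict: "clock": time; "qpos": joint angles; "qd": joint speeds; "joint_efforts": joint torques, N m; "position": TCP position; "tool_rot": TCP orientation; "force": force on the tool from outside, world axes, zero at the start; "moment": the same for the moment, N m; "grip_width": finger opening in m; "finger_force": force on a finger pad.
Only numpy, scipy, OpenCV 4.12 (cv2) and the standard library are available. Lean on these libraries where they do the work, as an engineer would, in place of code of your own. Each camera call takes 0.05 s, during which the arm holds its last target. There are 200 camera calls.

## Working session

There is one attempt and no reset: what is moved stays moved. The work goes in short steps, Python scripts to look and compute and a tool call to move; the robot and the scene stay as the last step left them, time stands still between calls to the robot, and variables do not carry over. Pictures are saved under pics/ and viewed, at most 14 in all, crops included, and the job is handed in when it is done.

Besides the shell and the picture viewer there is one more tool, called after "Request:" in YAML: its name, and indented under it one key for each argument. drive_tool: Moves the arm, as the interface text tells. Shift numbers are shares of 0.1 m and turn numbers shares of 90 degrees, none past 1 either way. Its arguments: {"type":"object","properties":{"targets":{"type":"array","items":{"type":"object","properties":{"dx":{"type":"number","minimum":-1,"maximum":1},"dy":{"type":"number","minimum":-1,"maximum":1},"dz":{"type":"number","minimum":-1,"maximum":1},"yaw":{"type":"number","minimum":-1,"maximum":1},"fingers":{"type":"number"}}}},"squeeze":{"type":"number"}},"required":["targets"]}

```bash
mkdir -p pics
cat > h.py <<'E'
import numpy as np, cv2
from workcell import readout, grab_frame, camera_info, workorder, bot
def pose(s):
    from scipy.spatial.transform import Rotation as R
    T=np.eye(4);T[:3,:3]=R.from_euler('xyz',s['tool_rot']).as_matrix();T[:3,3]=s['position'];return T
def px2w(name,pts,z,T=None):
    c=camera_info(name)
    if T is None:T=c['T']
    K=np.array([[c['fx'],0,c['cx']],[0,c['fy'],c['cy']],[0,0,1]])
    p=np.array(pts,float).reshape(-1,1,2)
    u=cv2.undistortPoints(p,K,np.array(c['D'],float)).reshape(-1,2)
    T=np.array(T);d=np.c_[u[:,0],-u[:,1],-np.ones(len(u))]@T[:3,:3].T
    z=np.broadcast_to(z,len(u));o=T[:3,3]
    return o+d*((z-o[2])/d[:,2])[:,None]
E
python3 - <<'E'
from h import *
s=readout.observe();print(s['clock'],s['position'],s['tool_rot'],s['grip_width'],bot.pinch_z)
for n in('top','side'):
    f=grab_frame(n);cv2.imwrite(f'pics/{n}0.png',f);c=camera_info(n);print(n,c['fx'],np.round(c['T'],3).tolist())
print(camera_info('wrist'))
E
```

```text
0.0 [ 0.27492245 -0.56090658  0.23072092] [-3.14043628e+00  5.52299298e-05  4.55734249e-01] 0.08554756859690991 0.0187
top 368.0203890283586 [[-0.02, 0.997, -0.073, 0.532], [-0.999, -0.023, -0.04, -0.017], [-0.041, 0.072, 0.997, 0.858], [0.0, 0.0, 0.0, 1.0]]
side 423.9988040978477 [[-0.912, 0.229, -0.341, 0.3], [-0.411, -0.522, 0.748, 0.683], [-0.007, 0.822, 0.57, 0.558], [0.0, 0.0, 0.0, 1.0]]
{'fx': 316.65162165408043, 'fy': 316.65162165408043, 'cx': 317.3068201380693, 'cy': 193.66870607533582, 'D': array([0.01428267, 0.        , 0.        , 0.        , 0.        ]), 'hand_eye': array([[ 9.77295845e-04,  9.56306826e-01,  2.92363301e-01,
         7.42018510e-02],
       [ 9.99999473e-01, -1.02640181e-03,  1.45699918e-05,
        -7.86194189e-04],
       [ 3.14015605e-04,  2.92363133e-01, -9.56307325e-01,
        -1.43333799e-01],
       [ 0.00000000e+00,  0.00000000e+00,  0.00000000e+00,
         1.00000000e+00]])}
```

View pics/top0.png

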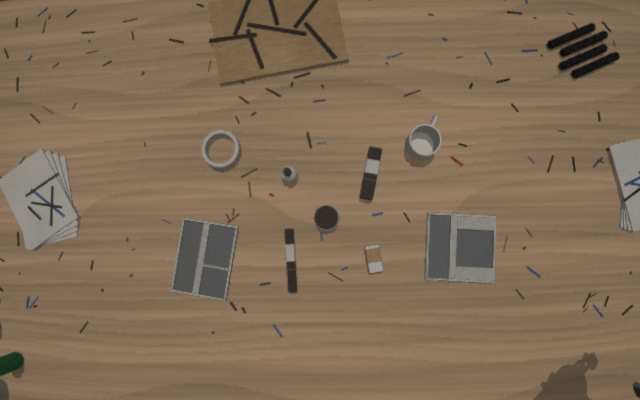

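View pics/side0.png

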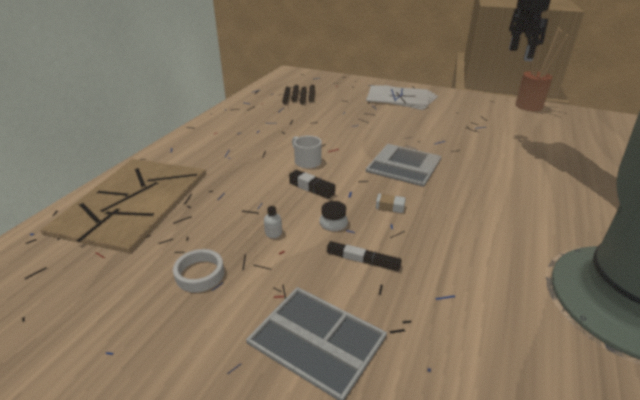

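The top view shows the oblong tray around (205,260), the square tray around (461,247), the slim marker at (291,260), the broad marker at (371,173), the eraser at (374,259), the bottle at (289,174), the jar at (326,217), the mug at (424,140) and the tape at (221,150). The side view agrees. I'll enlarge the top view.

Run:
```python
import cv2
f=cv2.imread('pics/top0.png')
f=cv2.convertScaleAbs(f,alpha=1.6)
cv2.imwrite('pics/c1.png',cv2.resize(f[140:305,165:335],None,fx=4.5/1.275,fy=4.5/1.275,interpolation=3))
cv2.imwrite('pics/c2.png',cv2.resize(f[140:305,340:505],None,fx=4.5/1.275,fy=4.5/1.275,interpolation=3))
```

```text
(no output)
```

View pics/c1.png

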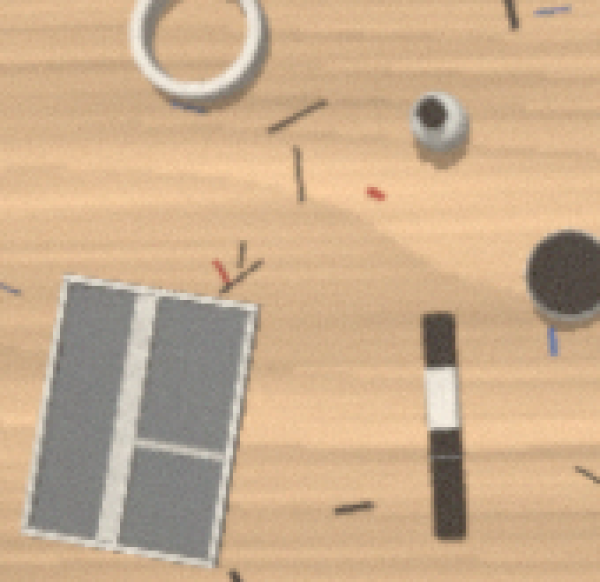

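View pics/c2.png

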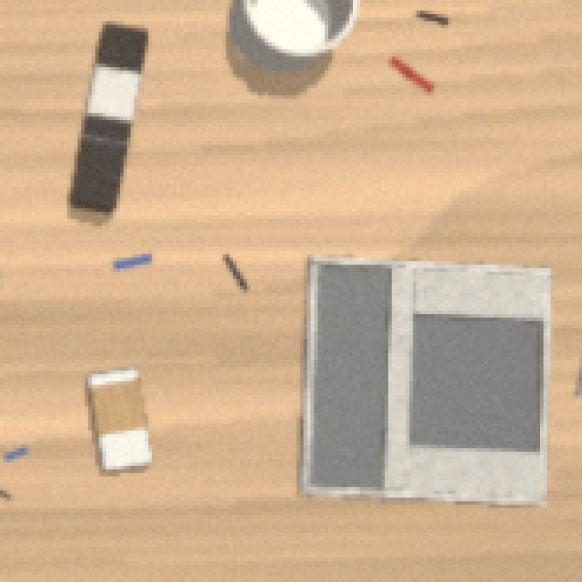

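Crop 1 (scale 3.529, offset (165,140)) shows the oblong tray corners at (65,275), (259,305), (215,567) and (22,534), with the slim marker, bottle cap and jar lid clear. Crop 2 (offset (340,140)) shows the square tray corners at (309,255), (550,268), (545,504) and (302,492), plus the broad marker and the eraser.

Run:
```python
from h import *
S=600/170
def W(pts,off,z): return px2w('top',(np.array(pts)+.5)/S+np.array(off)-.5,z)[:,:2]
A=(165,140);B=(340,140)
def rect(n,p,off,z):
    w=W(p,off,z);TL,TR,BR,BL=w;c=w.mean(0);x=(TL+TR-BL-BR)/2;y=(TL+BL-TR-BR)/2
    a=np.arctan2(x[1],x[0]);print(n,c.round(4),'x',np.linalg.norm(x).round(4),'y',np.linalg.norm(y).round(4),'ang',np.degrees(a).round(1));return c,a
ob=rect('oblong',[(65,275),(259,305),(215,567),(22,534)],A,.01)
sq=rect('square',[(309,255),(550,268),(545,504),(302,492)],B,.01)
rect('slim',[(424,314),(454,313),(466,538),(435,539)],A,.02)
rect('broad',[(107,23),(148,30),(111,213),(71,206)],B,.03)
rect('eraser',[(88,374),(137,368),(151,465),(103,472)],B,.024)
print('bottle',W([(432,112),(418,112),(446,112)],A,.066))
print('jar',W([(567,272),(527,272)],A,.042))
print('mug',px2w('top',[(424,138)],.06),'tape',px2w('top',[(221,150)],.025))
def P(t,x,y):
    c,a=t;return (c+[np.cos(a)*x-np.sin(a)*y,np.sin(a)*x+np.cos(a)*y]).round(4)
print('slot',P(ob,0,.0385),'small',P(ob,-.05,-.0315),'oblongp',P(ob,.0355,-.0315))
print('slot',P(sq,0,.0505),'sqp',P(sq,0,-.0315))
```

```text
oblong [0.4743 0.2948] x 0.1746 y 0.1342 ang -10.1
square [ 0.4897 -0.2992] x 0.1529 y 0.1582 ang -3.8
slim [0.4687 0.0895] x 0.1445 y 0.0198 ang 2.0
broad [ 0.6624 -0.0965] x 0.121 y 0.0263 ang -13.0
eraser [ 0.4694 -0.0979] x 0.0623 y 0.0311 ang 6.9
bottle [[0.66500312 0.08873099]
 [0.66525279 0.09745631]
 [0.66475509 0.08001759]]
jar [[0.56507865 0.00796524]
 [0.56563475 0.0331549 ]]
mug [[ 0.73235715 -0.21334165  0.06      ]] tape [[0.72710144 0.24929492 0.025     ]]
slot [0.481  0.3327] small [0.4195 0.2726] oblongp [0.5037 0.2576]
slot [ 0.493  -0.2488] sqp [ 0.4876 -0.3307]
```

Every measured size is within about 4 mm of its nominal value. I'll add a planning helper. I'm using tool yaw near 180° so that joint 7 stays mid-range.

```bash
cat >> h.py <<'E'
def plan(x,y,z,yawdeg,cur=None):
    "totals in move units; turn first, then shift"
    s=readout.observe();p=s['position'] if cur is None else cur
    yaw=np.degrees(s['tool_rot'][2]);dyaw=-((yawdeg-yaw+180)%360-180)/90
    a=np.radians(yawdeg);d=np.array([x,y])-p[:2]
    dx=d@[np.cos(a),np.sin(a)];dy=d@[np.sin(a),-np.cos(a)]
    print(f"t={s['clock']:.1f} yaw={yaw:.1f} turn {dyaw:.3f}  dx {dx*10:.3f} dy {dy*10:.3f} dz {(p[2]-z)*10:.3f}",np.round(s['position'],4),'w',round(s['grip_width'],4),'F',np.round(s['force'],1),'q7',round(s['qpos'][6],2))
E
python3 -c "
from h import *
plan(.6624,-.0965,.10,167)"
```

```text
t=0.1 yaw=26.1 turn -1.565  dx -2.730 dy 5.397 dz 1.308 [ 0.275  -0.5609  0.2308] w 0.0854 F [-0.1 -0.3  0.6] q7 -0.11
```

Request:
drive_tool:
  targets:
    - {"yaw":-0.087}
    - {"yaw":-0.087}
    - {"yaw":-0.087}
    - {"yaw":-0.087}
    - {"yaw":-0.087}
    - {"yaw":-0.087}
    - {"yaw":-0.087}
    - {"yaw":-0.087}
    - {"yaw":-0.087}
    - {"yaw":-0.087}
    - {"yaw":-0.087}
    - {"yaw":-0.087}
    - {"yaw":-0.087}
    - {"yaw":-0.087}
    - {"yaw":-0.087}
    - {"yaw":-0.087}
    - {"yaw":-0.087}
    - {"yaw":-0.087}

```text
invalid input
```

Request:
drive_tool:
  targets:
    - {"dx":-0.182,"dy":0.36}
    - {"dx":-0.182,"dy":0.36}
    - {"dx":-0.182,"dy":0.36}
    - {"dx":-0.182,"dy":0.36}
    - {"dx":-0.182,"dy":0.36}
    - {"dx":-0.182,"dy":0.36}
    - {"dx":-0.182,"dy":0.36}
    - {"dx":-0.182,"dy":0.36}
    - {"dx":-0.182,"dy":0.36}
    - {"dx":-0.182,"dy":0.36}
    - {"dx":-0.182,"dy":0.36}
    - {"dx":-0.182,"dy":0.36}
    - {"dx":-0.182,"dy":0.36}
    - {"dx":-0.182,"dy":0.36}
    - {"dx":-0.182,"dy":0.36}
    - {"fingers":0}
    - {"fingers":0}
    - {"fingers":0}

```text
invalid input
```

```bash
python3 -c "
from h import *
plan(.6624,-.0965,.008,167)
cv2.imwrite('pics/w1.png',grab_frame('wrist'))"
```

```text
t=0.1 yaw=26.1 turn -1.565  dx -2.730 dy 5.397 dz 2.228 [ 0.275  -0.5609  0.2308] w 0.0854 F [-0.1 -0.3  0.6] q7 -0.11
```

View pics/w1.png

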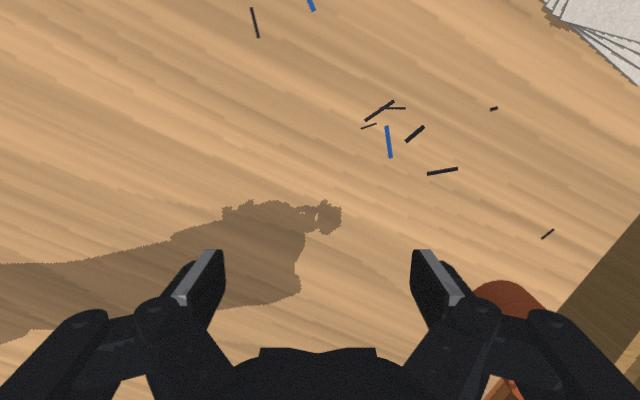

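Both calls were refused, so the arm hasn't moved. The wrist view shows only table and the pen pot at about (510,320), so I'll translate away from the pot before turning, and give every field.

```bash
python3 -c "
from h import *
plan(.6624,-.0965,.2,26.1)"
```

```text
t=0.1 yaw=26.1 turn 0.000  dx 5.523 dy -2.467 dz 0.309 [ 0.275  -0.561   0.2309] w 0.0858 F [ 0.1  0.9 -0.3] q7 -0.11
```

Request:
drive_tool:
  targets:
    - {"dx":0.1,"dy":-0.05,"dz":0,"yaw":0,"fingers":0}
  squeeze: 30

```text
clock: 0.25
position: [0.281, -0.5527, 0.2309]
tool_rot: [-3.141, 0.001, 0.454]
force: [0.6, -0.2, -0.2]
grip_width: 0.0851
finger_force: 0.0
```

Request:
drive_tool:
  targets:
    - {"dx":0.361,"dy":-0.161,"dz":0,"yaw":0,"fingers":0}
    - {"dx":0.361,"dy":-0.161,"dz":0,"yaw":0,"fingers":0}
    - {"dx":0.361,"dy":-0.161,"dz":0,"yaw":0,"fingers":0}
    - {"dx":0.361,"dy":-0.161,"dz":0,"yaw":0,"fingers":0}
    - {"dx":0.361,"dy":-0.161,"dz":0,"yaw":0,"fingers":0}
    - {"dx":0.361,"dy":-0.161,"dz":0,"yaw":0,"fingers":0}
    - {"dx":0.361,"dy":-0.161,"dz":0,"yaw":0,"fingers":0}
    - {"dx":0.361,"dy":-0.161,"dz":0,"yaw":0,"fingers":0}
    - {"dx":0.361,"dy":-0.161,"dz":0,"yaw":0,"fingers":0}
    - {"dx":0.361,"dy":-0.161,"dz":0,"yaw":0,"fingers":0}
    - {"dx":0.361,"dy":-0.161,"dz":0,"yaw":0,"fingers":0}
    - {"dx":0.361,"dy":-0.161,"dz":0,"yaw":0,"fingers":0}
    - {"dx":0.361,"dy":-0.161,"dz":0,"yaw":0,"fingers":0}
    - {"dx":0.361,"dy":-0.161,"dz":0,"yaw":0,"fingers":0}
    - {"dx":0.361,"dy":-0.161,"dz":0,"yaw":0,"fingers":0}
    - {"dx":0,"dy":0,"dz":0,"yaw":0,"fingers":0}

```text
clock: 1.85
position: [0.6639, -0.0901, 0.2306]
tool_rot: [-3.139, -0.002, 0.462]
force: [0.4, 0.7, 0.1]
grip_width: 0.0853
finger_force: 0.0
```

Request:
drive_tool:
  targets:
    - {"dx":0,"dy":0,"dz":0,"yaw":-0.09,"fingers":0}
    - {"dx":0,"dy":0,"dz":0,"yaw":-0.09,"fingers":0}
    - {"dx":0,"dy":0,"dz":0,"yaw":-0.09,"fingers":0}
    - {"dx":0,"dy":0,"dz":0,"yaw":-0.09,"fingers":0}
    - {"dx":0,"dy":0,"dz":0,"yaw":-0.09,"fingers":0}
    - {"dx":0,"dy":0,"dz":0,"yaw":-0.09,"fingers":0}
    - {"dx":0,"dy":0,"dz":0,"yaw":-0.09,"fingers":0}
    - {"dx":0,"dy":0,"dz":0,"yaw":-0.09,"fingers":0}
    - {"dx":0,"dy":0,"dz":0,"yaw":-0.09,"fingers":0}
    - {"dx":0,"dy":0,"dz":0,"yaw":-0.09,"fingers":0}
    - {"dx":0,"dy":0,"dz":0,"yaw":-0.09,"fingers":0}
    - {"dx":0,"dy":0,"dz":0,"yaw":-0.09,"fingers":0}
    - {"dx":0,"dy":0,"dz":0,"yaw":-0.09,"fingers":0}
    - {"dx":0,"dy":0,"dz":0,"yaw":-0.09,"fingers":0}
    - {"dx":0,"dy":0,"dz":0,"yaw":-0.09,"fingers":0}
    - {"dx":0,"dy":0,"dz":0,"yaw":-0.09,"fingers":0}
    - {"dx":0,"dy":0,"dz":0,"yaw":-0.09,"fingers":0}
    - {"dx":0,"dy":0,"dz":0,"yaw":-0.035,"fingers":0}
    - {"dx":0,"dy":0,"dz":0,"yaw":0,"fingers":0}

```text
clock: 3.75
position: [0.6615, -0.0967, 0.2311]
tool_rot: [3.142, -0.0, 2.915]
force: [-0.9, -0.4, 0.0]
grip_width: 0.0852
finger_force: 0.0
```

```bash
python3 -c "
from h import *
plan(.6624,-.0965,.008,167)
cv2.imwrite('pics/w1.png',grab_frame('wrist'))"
```

```text
t=3.8 yaw=167.0 turn 0.000  dx -0.009 dy 0.004 dz 2.231 [ 0.6615 -0.0967  0.2311] w 0.0852 F [-0.9 -0.4  0. ] q7 1.05
```

View pics/w1.png

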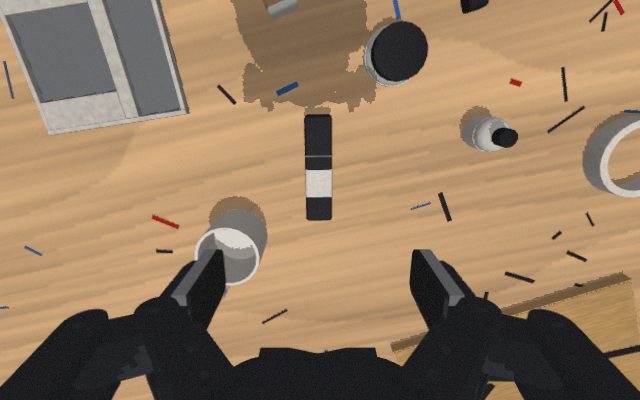

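Wrist view: the broad marker is upright at column 318, rows 114–220, midway between the fingers. I'll cross-check positions from this view, and also the heading sense.

```bash
python3 -c "
from h import *
s=readout.observe();T=pose(s)@camera_info('wrist')['hand_eye']
print(px2w('wrist',[(318,114),(318,220)],[.03,.03],T).mean(0).round(4))
print('jar',px2w('wrist',[(399,51)],.042,T),'bottle',px2w('wrist',[(506,138)],.066,T))"
```

```text
[ 0.6639 -0.0959  0.03  ]
jar [[0.5652022  0.00684773 0.042     ]] bottle [[0.6665781  0.08907716 0.066     ]]
```

Request:
drive_tool:
  targets:
    - {"dx":0,"dy":0,"dz":0.4,"yaw":0,"fingers":0}
    - {"dx":0,"dy":0,"dz":0.4,"yaw":0,"fingers":0}
    - {"dx":0,"dy":0,"dz":0.4,"yaw":0,"fingers":0}
    - {"dx":0,"dy":0,"dz":0.4,"yaw":0,"fingers":0}
    - {"dx":0,"dy":0,"dz":0.2,"yaw":0,"fingers":0}
    - {"dx":0,"dy":0,"dz":0.2,"yaw":0,"fingers":0}
    - {"dx":0,"dy":0,"dz":0.15,"yaw":0,"fingers":0}
    - {"dx":0,"dy":0,"dz":0.08,"yaw":0,"fingers":0}
    - {"dx":0,"dy":0,"dz":0,"yaw":0,"fingers":0.8}
    - {"dx":0,"dy":0,"dz":0,"yaw":0,"fingers":0.8}
    - {"dx":0,"dy":0,"dz":0,"yaw":0,"fingers":0.8}
    - {"dx":0,"dy":0,"dz":0,"yaw":0,"fingers":0.8}
    - {"dx":0,"dy":0,"dz":0,"yaw":0,"fingers":0.8}
    - {"dx":0,"dy":0,"dz":0,"yaw":0,"fingers":0.8}
    - {"dx":0,"dy":0,"dz":0,"yaw":0,"fingers":0.8}
    - {"dx":0,"dy":0,"dz":0,"yaw":0,"fingers":0.8}
  squeeze: 30

```text
clock: 5.4
position: [0.6623, -0.0972, 0.0092]
tool_rot: [3.142, 0.001, 2.914]
force: [-0.8, -0.7, 7.3]
grip_width: 0.0295
finger_force: 30.6
```

Request:
drive_tool:
  targets:
    - {"dx":0,"dy":0,"dz":-0.2,"yaw":0,"fingers":0.8}
    - {"dx":0,"dy":0,"dz":-0.4,"yaw":0,"fingers":0.8}
    - {"dx":0,"dy":0,"dz":-0.3,"yaw":0,"fingers":0.8}
    - {"dx":0,"dy":0,"dz":0,"yaw":-0.051,"fingers":0.8}
    - {"dx":0,"dy":0,"dz":0,"yaw":-0.051,"fingers":0.8}
    - {"dx":0.265,"dy":-0.271,"dz":0,"yaw":0,"fingers":0.8}
    - {"dx":0.265,"dy":-0.271,"dz":0,"yaw":0,"fingers":0.8}
    - {"dx":0.265,"dy":-0.271,"dz":0,"yaw":0,"fingers":0.8}
    - {"dx":0.265,"dy":-0.271,"dz":0,"yaw":0,"fingers":0.8}
    - {"dx":0.265,"dy":-0.271,"dz":0,"yaw":0,"fingers":0.8}
    - {"dx":0.265,"dy":-0.271,"dz":0,"yaw":0,"fingers":0.8}
    - {"dx":0,"dy":0,"dz":0,"yaw":0,"fingers":0.8}
    - {"dx":0,"dy":0,"dz":0,"yaw":0,"fingers":0.8}

```text
clock: 6.7
position: [0.4922, -0.2495, 0.0996]
tool_rot: [-3.141, 0.001, 3.073]
force: [0.2, 0.2, -0.2]
grip_width: 0.0294
finger_force: 29.8
```

```bash
python3 -c "
from h import *
plan(.493,-.2488,.0135,176.2)
cv2.imwrite('pics/w2.png',grab_frame('wrist'))"
```

```text
t=6.7 yaw=176.0 turn -0.002  dx -0.008 dy 0.007 dz 0.861 [ 0.4922 -0.2495  0.0996] w 0.0294 F [ 0.2  0.2 -0.2] q7 1.33
```

View pics/w2.png

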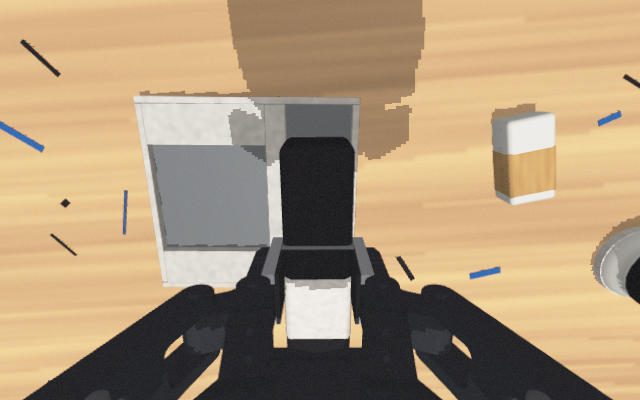

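The marker is aligned over the long slot (slot columns 285–357). Lower and release.

Request:
drive_tool:
  targets:
    - {"dx":0,"dy":0,"dz":0.3,"yaw":0,"fingers":0.8}
    - {"dx":0,"dy":0,"dz":0.3,"yaw":0,"fingers":0.8}
    - {"dx":0,"dy":0,"dz":0.16,"yaw":0,"fingers":0.8}
    - {"dx":0,"dy":0,"dz":0.1,"yaw":0,"fingers":0.8}
    - {"dx":0,"dy":0,"dz":0,"yaw":0,"fingers":0.8}
    - {"dx":0,"dy":0,"dz":0,"yaw":0,"fingers":0.5}
    - {"dx":0,"dy":0,"dz":0,"yaw":0,"fingers":0.5}
    - {"dx":0,"dy":0,"dz":0,"yaw":0,"fingers":0.5}
    - {"dx":0,"dy":0,"dz":0,"yaw":0,"fingers":0.5}
    - {"dx":0,"dy":0,"dz":-0.15,"yaw":0,"fingers":0.5}
    - {"dx":0,"dy":0,"dz":-0.4,"yaw":0,"fingers":0.5}
    - {"dx":0,"dy":0,"dz":-0.4,"yaw":0,"fingers":0}
    - {"dx":0,"dy":0,"dz":0,"yaw":0,"fingers":0}

```text
clock: 8.05
position: [0.4944, -0.2493, 0.1128]
tool_rot: [-3.139, 0.006, 3.074]
force: [-0.3, -0.3, -0.5]
grip_width: 0.0703
finger_force: 0.0
```

```bash
python3 -c "
from h import *
plan(.5651,.0074,.004,176.2)"
```

```text
t=8.1 yaw=176.1 turn -0.001  dx -0.535 dy 2.608 dz 1.088 [ 0.4944 -0.2493  0.1128] w 0.0703 F [-0.3 -0.3 -0.5] q7 1.35
```

Request:
drive_tool:
  targets:
    - {"dx":-0.067,"dy":0.326,"dz":0,"yaw":0,"fingers":0}
    - {"dx":-0.067,"dy":0.326,"dz":0,"yaw":0,"fingers":0}
    - {"dx":-0.067,"dy":0.326,"dz":0,"yaw":0,"fingers":0}
    - {"dx":-0.067,"dy":0.326,"dz":0,"yaw":0,"fingers":0}
    - {"dx":-0.067,"dy":0.326,"dz":0,"yaw":0,"fingers":0}
    - {"dx":-0.067,"dy":0.326,"dz":0,"yaw":0,"fingers":0}
    - {"dx":-0.067,"dy":0.326,"dz":0,"yaw":0,"fingers":0}
    - {"dx":-0.067,"dy":0.326,"dz":0,"yaw":0,"fingers":0}
    - {"dx":0,"dy":0,"dz":0,"yaw":0,"fingers":0}
    - {"dx":0,"dy":0,"dz":0,"yaw":0,"fingers":0}

```text
clock: 9.05
position: [0.5632, 0.0085, 0.1079]
tool_rot: [-3.142, 0.0, 3.076]
force: [-0.3, 0.6, -0.5]
grip_width: 0.0853
finger_force: 0.0
```

Run:
```python
from h import *
plan(.5651,.0074,.004,176.2)
s=readout.observe();f=grab_frame('wrist');cv2.imwrite('pics/w3.png',f)
```

```text
t=9.1 yaw=176.2 turn 0.000  dx -0.020 dy -0.009 dz 1.039 [0.5632 0.0085 0.1079] w 0.0853 F [-0.3  0.6 -0.5] q7 0.87
```

View pics/w3.png

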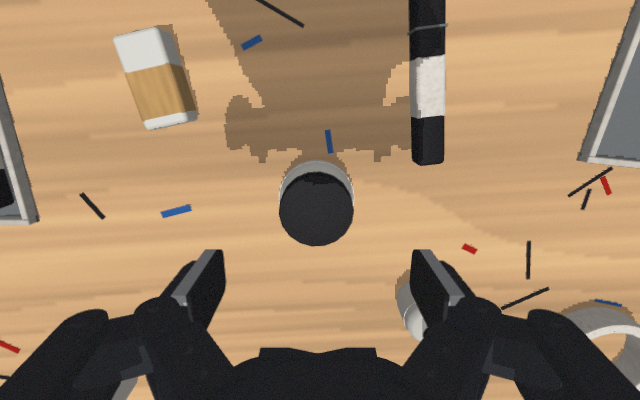

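The jar is centred between the fingers at (316,208). The bottle at (415,305) stays clear. Descend and grip.

Request:
drive_tool:
  targets:
    - {"dx":-0.02,"dy":-0.009,"dz":0.3,"yaw":0,"fingers":0}
    - {"dx":0,"dy":0,"dz":0.3,"yaw":0,"fingers":0}
    - {"dx":0,"dy":0,"dz":0.25,"yaw":0,"fingers":0}
    - {"dx":0,"dy":0,"dz":0.18,"yaw":0,"fingers":0}
    - {"dx":0,"dy":0,"dz":0,"yaw":0,"fingers":0}
    - {"dx":0,"dy":0,"dz":0,"yaw":0,"fingers":0.5}
    - {"dx":0,"dy":0,"dz":0,"yaw":0,"fingers":0.5}
    - {"dx":0,"dy":0,"dz":0,"yaw":0,"fingers":0.5}
    - {"dx":0,"dy":0,"dz":0,"yaw":0,"fingers":0.5}
    - {"dx":0,"dy":0,"dz":0,"yaw":0,"fingers":0.5}
    - {"dx":0,"dy":0,"dz":0,"yaw":0,"fingers":0.5}
    - {"dx":0,"dy":0,"dz":0,"yaw":0,"fingers":0.5}

```text
clock: 10.3
position: [0.5659, 0.0068, 0.006]
tool_rot: [-3.141, 0.002, 3.074]
force: [-2.7, -0.1, 11.5]
grip_width: 0.0562
finger_force: 29.9
```

Request:
drive_tool:
  targets:
    - {"dx":0,"dy":0,"dz":-0.1,"yaw":0,"fingers":0.5}
    - {"dx":0,"dy":0,"dz":-0.2,"yaw":0,"fingers":0.5}
    - {"dx":0,"dy":0,"dz":-0.3,"yaw":0,"fingers":0.5}
    - {"dx":0,"dy":0,"dz":-0.3,"yaw":0,"fingers":0.5}
    - {"dx":0,"dy":0,"dz":0,"yaw":0,"fingers":0.5}

```text
clock: 10.8
position: [0.5671, 0.0071, 0.0989]
tool_rot: [3.141, 0.006, 3.074]
force: [0.7, 0.5, -1.3]
grip_width: 0.0558
finger_force: 31.9
```

```bash
python3 -c "
from h import *
plan(.4876,-.3307,.0097,176.2)"
```

```text
t=10.8 yaw=176.1 turn -0.001  dx 0.570 dy -3.423 dz 0.892 [0.5671 0.0071 0.0989] w 0.0558 F [ 0.7  0.5 -1.3] q7 0.86
```

Gripped width is 56 mm against the jar's 60 mm, so I'll check that it's held upright.

Run:
```python
from h import *
a=grab_frame('wrist');b=grab_frame('side')
cv2.imwrite('pics/m1.png',np.hstack([a[100:400,120:520],cv2.resize(b[50:275,230:530],(400,300))]))
```

```text
(no output)
```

View pics/m1.png

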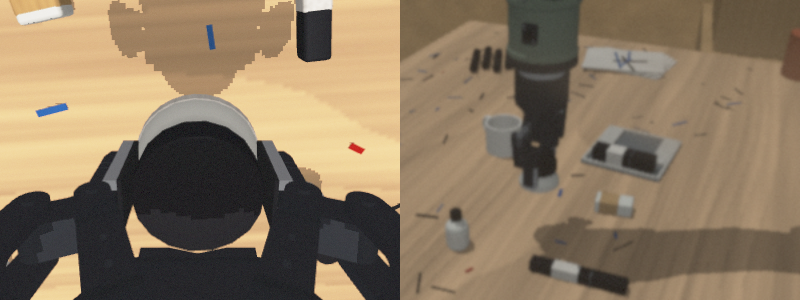

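The left half shows the jar held upright and centred by its lid. The right half shows the broad marker in the square tray's slot. Carry the jar over.

Request:
drive_tool:
  targets:
    - {"dx":0.0475,"dy":-0.285,"dz":0,"yaw":0,"fingers":0.5}
    - {"dx":0.0475,"dy":-0.285,"dz":0,"yaw":0,"fingers":0.5}
    - {"dx":0.0475,"dy":-0.285,"dz":0,"yaw":0,"fingers":0.5}
    - {"dx":0.0475,"dy":-0.285,"dz":0,"yaw":0,"fingers":0.5}
    - {"dx":0.0475,"dy":-0.285,"dz":0,"yaw":0,"fingers":0.5}
    - {"dx":0.0475,"dy":-0.285,"dz":0,"yaw":0,"fingers":0.5}
    - {"dx":0.0475,"dy":-0.285,"dz":0,"yaw":0,"fingers":0.5}
    - {"dx":0.0475,"dy":-0.285,"dz":0,"yaw":0,"fingers":0.5}
    - {"dx":0.0475,"dy":-0.285,"dz":0,"yaw":0,"fingers":0.5}
    - {"dx":0.0475,"dy":-0.285,"dz":0,"yaw":0,"fingers":0.5}
    - {"dx":0.0475,"dy":-0.285,"dz":0,"yaw":0,"fingers":0.5}
    - {"dx":0.0475,"dy":-0.285,"dz":0,"yaw":0,"fingers":0.5}
    - {"dx":0,"dy":0,"dz":0,"yaw":0,"fingers":0.5}
    - {"dx":0,"dy":0,"dz":0,"yaw":0,"fingers":0.5}

```text
clock: 12.3
position: [0.4847, -0.3305, 0.0937]
tool_rot: [3.141, -0.001, 3.073]
force: [-0.0, 0.7, -1.2]
grip_width: 0.0562
finger_force: 31.9
```

```bash
python3 -c "
from h import *
plan(.4876,-.3307,.0097,176.2)"
```

```text
t=12.3 yaw=176.1 turn -0.001  dx -0.029 dy 0.000 dz 0.840 [ 0.4847 -0.3305  0.0937] w 0.0562 F [-0.   0.7 -1.2] q7 1.49
```

Request:
drive_tool:
  targets:
    - {"dx":-0.029,"dy":0,"dz":0.3,"yaw":0,"fingers":0.5}
    - {"dx":0,"dy":0,"dz":0.3,"yaw":0,"fingers":0.5}
    - {"dx":0,"dy":0,"dz":0.15,"yaw":0,"fingers":0.5}
    - {"dx":0,"dy":0,"dz":0.08,"yaw":0,"fingers":0.5}
    - {"dx":0,"dy":0,"dz":0,"yaw":0,"fingers":0.5}
    - {"dx":0,"dy":0,"dz":0,"yaw":0,"fingers":0.2}
    - {"dx":0,"dy":0,"dz":0,"yaw":0,"fingers":0.2}
    - {"dx":0,"dy":0,"dz":0,"yaw":0,"fingers":0.2}
    - {"dx":0,"dy":0,"dz":0,"yaw":0,"fingers":0.2}
    - {"dx":0,"dy":0,"dz":-0.15,"yaw":0,"fingers":0.2}
    - {"dx":0,"dy":0,"dz":-0.4,"yaw":0,"fingers":0.2}
    - {"dx":0,"dy":0,"dz":-0.4,"yaw":0,"fingers":0.2}
    - {"dx":0,"dy":0,"dz":0,"yaw":0,"fingers":0}

```text
clock: 13.6
position: [0.4905, -0.3315, 0.1122]
tool_rot: [-3.138, 0.006, 3.074]
force: [0.7, -0.3, -1.8]
grip_width: 0.0807
finger_force: 0.0
```

```bash
python3 -c "
from h import *
plan(.4694,-.0979,.008,186.9)"
```

```text
t=13.6 yaw=176.1 turn -0.120  dx -0.072 dy 2.345 dz 1.042 [ 0.4905 -0.3315  0.1122] w 0.0807 F [ 0.7 -0.3 -1.8] q7 1.5
```

Request:
drive_tool:
  targets:
    - {"dx":0,"dy":0,"dz":0,"yaw":-0.06,"fingers":0}
    - {"dx":0,"dy":0,"dz":0,"yaw":-0.06,"fingers":0}
    - {"dx":-0.009,"dy":0.293,"dz":0,"yaw":0,"fingers":0}
    - {"dx":-0.009,"dy":0.293,"dz":0,"yaw":0,"fingers":0}
    - {"dx":-0.009,"dy":0.293,"dz":0,"yaw":0,"fingers":0}
    - {"dx":-0.009,"dy":0.293,"dz":0,"yaw":0,"fingers":0}
    - {"dx":-0.009,"dy":0.293,"dz":0,"yaw":0,"fingers":0}
    - {"dx":-0.009,"dy":0.293,"dz":0,"yaw":0,"fingers":0}
    - {"dx":-0.009,"dy":0.293,"dz":0,"yaw":0,"fingers":0}
    - {"dx":-0.009,"dy":0.293,"dz":0,"yaw":0,"fingers":0}
    - {"dx":0,"dy":0,"dz":0,"yaw":0,"fingers":0}
    - {"dx":0,"dy":0,"dz":0,"yaw":0,"fingers":0}

```text
clock: 14.8
position: [0.4672, -0.097, 0.107]
tool_rot: [-3.141, 0.0, -3.019]
force: [1.0, -0.6, 0.9]
grip_width: 0.0854
finger_force: 0.0
```

Run:
```python
from h import *
plan(.4694,-.0979,.008,186.9)
a=grab_frame('wrist');b=grab_frame('side')
cv2.imwrite('pics/m2.png',np.hstack([a[0:300,120:520],cv2.resize(b[50:275,230:530],(400,300))]))
```

```text
t=14.8 yaw=-173.0 turn 0.001  dx -0.021 dy -0.011 dz 0.990 [ 0.4672 -0.097   0.107 ] w 0.0854 F [ 1.  -0.6  0.9] q7 1.18
```

View pics/m2.png

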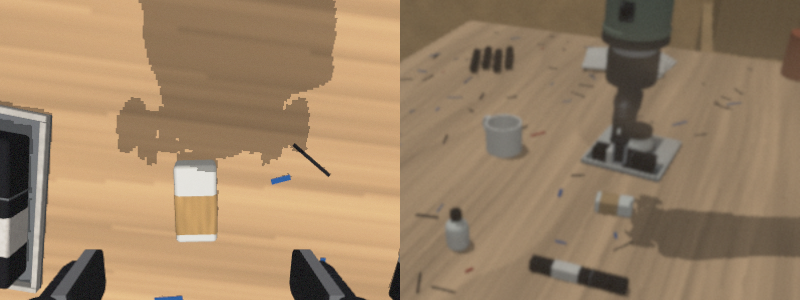

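The eraser is square between the fingers at (316,200) full-frame. Grip it.

Request:
drive_tool:
  targets:
    - {"dx":-0.021,"dy":-0.011,"dz":0.3,"yaw":0,"fingers":0}
    - {"dx":0,"dy":0,"dz":0.3,"yaw":0,"fingers":0}
    - {"dx":0,"dy":0,"dz":0.25,"yaw":0,"fingers":0}
    - {"dx":0,"dy":0,"dz":0.14,"yaw":0,"fingers":0}
    - {"dx":0,"dy":0,"dz":0,"yaw":0,"fingers":0.8}
    - {"dx":0,"dy":0,"dz":0,"yaw":0,"fingers":0.8}
    - {"dx":0,"dy":0,"dz":0,"yaw":0,"fingers":0.8}
    - {"dx":0,"dy":0,"dz":0,"yaw":0,"fingers":0.8}
    - {"dx":0,"dy":0,"dz":0,"yaw":0,"fingers":0.8}
    - {"dx":0,"dy":0,"dz":0,"yaw":0,"fingers":0.8}
    - {"dx":0,"dy":0,"dz":0,"yaw":0,"fingers":0.8}

```text
clock: 16.0
position: [0.4697, -0.0984, 0.0083]
tool_rot: [-3.141, 0.001, -3.021]
force: [-1.8, -0.7, 9.0]
grip_width: 0.0315
finger_force: 29.0
```

Request:
drive_tool:
  targets:
    - {"dx":0,"dy":0,"dz":-0.1,"yaw":0,"fingers":0.8}
    - {"dx":0,"dy":0,"dz":-0.3,"yaw":0,"fingers":0.8}
    - {"dx":0,"dy":0,"dz":-0.3,"yaw":0,"fingers":0.8}
    - {"dx":0,"dy":0,"dz":-0.3,"yaw":0,"fingers":0.8}
    - {"dx":0,"dy":0,"dz":0,"yaw":0.095,"fingers":0.8}
    - {"dx":0,"dy":0,"dz":0,"yaw":0.093,"fingers":0.8}

```text
clock: 16.6
position: [0.4696, -0.0984, 0.109]
tool_rot: [-3.142, 0.002, 2.961]
force: [0.8, -0.2, -0.4]
grip_width: 0.0313
finger_force: 30.5
```

```bash
python3 -c "
from h import *
plan(.5037,.2576,.012,169.9)"
```

```text
t=16.6 yaw=169.7 turn -0.003  dx 0.288 dy 3.565 dz 0.970 [ 0.4696 -0.0984  0.109 ] w 0.0313 F [ 0.8 -0.2 -0.4] q7 0.93
```

10 rows of (0.029, 0.357).

Request:
drive_tool:
  targets:
    - {"dx":0.029,"dy":0.357,"dz":0,"yaw":0,"fingers":0.8}
    - {"dx":0.029,"dy":0.357,"dz":0,"yaw":0,"fingers":0.8}
    - {"dx":0.029,"dy":0.357,"dz":0,"yaw":0,"fingers":0.8}
    - {"dx":0.029,"dy":0.357,"dz":0,"yaw":0,"fingers":0.8}
    - {"dx":0.029,"dy":0.357,"dz":0,"yaw":0,"fingers":0.8}
    - {"dx":0.029,"dy":0.357,"dz":0,"yaw":0,"fingers":0.8}
    - {"dx":0.029,"dy":0.357,"dz":0,"yaw":0,"fingers":0.8}
    - {"dx":0.029,"dy":0.357,"dz":0,"yaw":0,"fingers":0.8}
    - {"dx":0.029,"dy":0.357,"dz":0,"yaw":0,"fingers":0.8}
    - {"dx":0.029,"dy":0.357,"dz":0,"yaw":0,"fingers":0.8}
    - {"dx":0,"dy":0,"dz":0,"yaw":0,"fingers":0.8}
    - {"dx":0,"dy":0,"dz":0,"yaw":0,"fingers":0.8}

```text
clock: 17.8
position: [0.5022, 0.2592, 0.108]
tool_rot: [3.141, -0.0, 2.969]
force: [-0.5, -0.6, -0.2]
grip_width: 0.031
finger_force: 30.5
```

Run:
```python
from h import *
plan(.5037,.2576,.012,169.9)
cv2.imwrite('pics/w5.png',grab_frame('wrist'))
```

```text
t=17.8 yaw=170.1 turn 0.002  dx -0.018 dy -0.013 dz 0.960 [0.5022 0.2592 0.108 ] w 0.031 F [-0.5 -0.6 -0.2] q7 0.31
```

View pics/w5.png

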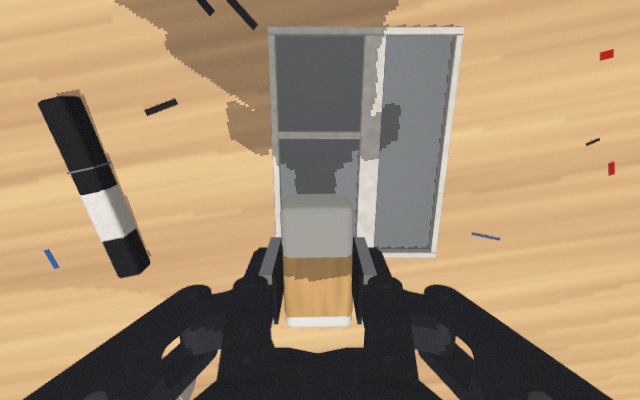

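The eraser hangs over the oblong pocket (columns 277–360), aligned with the tray. Place it.

Request:
drive_tool:
  targets:
    - {"dx":-0.018,"dy":-0.013,"dz":0.35,"yaw":0,"fingers":0.8}
    - {"dx":0,"dy":0,"dz":0.35,"yaw":0,"fingers":0.8}
    - {"dx":0,"dy":0,"dz":0.16,"yaw":0,"fingers":0.8}
    - {"dx":0,"dy":0,"dz":0.097,"yaw":0,"fingers":0.8}
    - {"dx":0,"dy":0,"dz":0,"yaw":0,"fingers":0.8}
    - {"dx":0,"dy":0,"dz":0,"yaw":0,"fingers":0.5}
    - {"dx":0,"dy":0,"dz":0,"yaw":0,"fingers":0.5}
    - {"dx":0,"dy":0,"dz":0,"yaw":0,"fingers":0.5}
    - {"dx":0,"dy":0,"dz":0,"yaw":0,"fingers":0.5}
    - {"dx":0,"dy":0,"dz":-0.15,"yaw":0,"fingers":0.5}
    - {"dx":0,"dy":0,"dz":-0.4,"yaw":0,"fingers":0.5}
    - {"dx":0,"dy":0,"dz":-0.4,"yaw":0,"fingers":0.2}
    - {"dx":0,"dy":0,"dz":0,"yaw":-0.068,"fingers":0}
    - {"dx":0,"dy":0,"dz":0,"yaw":-0.068,"fingers":0}

```text
clock: 19.25
position: [0.5047, 0.2573, 0.1091]
tool_rot: [3.141, 0.003, -3.098]
force: [-0.7, -0.4, -0.4]
grip_width: 0.0832
finger_force: 0.0
```

```bash
python3 -c "
from h import *
plan(.4687,.0895,.007,182)"
```

```text
t=19.2 yaw=-177.5 turn 0.006  dx 0.419 dy -1.664 dz 1.021 [0.5047 0.2573 0.1091] w 0.0832 F [-0.7 -0.4 -0.4] q7 0.5
```

Request:
drive_tool:
  targets:
    - {"dx":0.07,"dy":-0.277,"dz":0,"yaw":0,"fingers":0}
    - {"dx":0.07,"dy":-0.277,"dz":0,"yaw":0,"fingers":0}
    - {"dx":0.07,"dy":-0.277,"dz":0,"yaw":0,"fingers":0}
    - {"dx":0.07,"dy":-0.277,"dz":0,"yaw":0,"fingers":0}
    - {"dx":0.07,"dy":-0.277,"dz":0,"yaw":0,"fingers":0}
    - {"dx":0.07,"dy":-0.277,"dz":0,"yaw":0,"fingers":0}
    - {"dx":0,"dy":0,"dz":0,"yaw":0,"fingers":0}
    - {"dx":0,"dy":0,"dz":0,"yaw":0,"fingers":0}

```text
clock: 20.05
position: [0.469, 0.0891, 0.1075]
tool_rot: [-3.141, 0.001, -3.103]
force: [-0.5, 0.8, 0.6]
grip_width: 0.0852
finger_force: 0.0
```

```bash
python3 -c "
from h import *
plan(.4687,.0895,.007,182)"
```

```text
t=20.1 yaw=-177.8 turn 0.002  dx 0.003 dy 0.004 dz 1.005 [0.469  0.0891 0.1075] w 0.0852 F [-0.5  0.8  0.6] q7 0.71
```

Request:
drive_tool:
  targets:
    - {"dx":0,"dy":0,"dz":0.35,"yaw":0,"fingers":0}
    - {"dx":0,"dy":0,"dz":0.35,"yaw":0,"fingers":0}
    - {"dx":0,"dy":0,"dz":0.2,"yaw":0,"fingers":0}
    - {"dx":0,"dy":0,"dz":0.105,"yaw":0,"fingers":0}
    - {"dx":0,"dy":0,"dz":0,"yaw":0,"fingers":0.9}
    - {"dx":0,"dy":0,"dz":0,"yaw":0,"fingers":0.9}
    - {"dx":0,"dy":0,"dz":0,"yaw":0,"fingers":0.9}
    - {"dx":0,"dy":0,"dz":0,"yaw":0,"fingers":0.9}
    - {"dx":0,"dy":0,"dz":0,"yaw":0,"fingers":0.9}
    - {"dx":0,"dy":0,"dz":0,"yaw":0,"fingers":0.9}
    - {"dx":0,"dy":0,"dz":0,"yaw":0,"fingers":0.9}
    - {"dx":0,"dy":0,"dz":0,"yaw":0,"fingers":0.9}

```text
clock: 21.25
position: [0.4691, 0.0893, 0.0069]
tool_rot: [-3.141, 0.001, -3.102]
force: [-1.5, -0.8, 11.3]
grip_width: 0.0192
finger_force: 30.4
```

Request:
drive_tool:
  targets:
    - {"dx":0,"dy":0,"dz":-0.1,"yaw":0,"fingers":0.9}
    - {"dx":0,"dy":0,"dz":-0.3,"yaw":0,"fingers":0.9}
    - {"dx":0,"dy":0,"dz":-0.3,"yaw":0,"fingers":0.9}
    - {"dx":0,"dy":0,"dz":-0.3,"yaw":0,"fingers":0.9}
    - {"dx":0,"dy":0,"dz":0,"yaw":0.069,"fingers":0.9}
    - {"dx":0,"dy":0,"dz":0,"yaw":0.068,"fingers":0.9}

```text
clock: 21.85
position: [0.4691, 0.0891, 0.1077]
tool_rot: [3.141, 0.002, 2.961]
force: [0.4, -0.6, -0.4]
grip_width: 0.0195
finger_force: 29.6
```

```bash
python3 -c "
from h import *
plan(.481,.3327,.0115,169.9)"
```

```text
t=21.9 yaw=169.6 turn -0.003  dx 0.311 dy 2.419 dz 0.962 [0.4691 0.0891 0.1077] w 0.0195 F [ 0.4 -0.6 -0.4] q7 0.53
```

Request:
drive_tool:
  targets:
    - {"dx":0.039,"dy":0.302,"dz":0,"yaw":0,"fingers":0.9}
    - {"dx":0.039,"dy":0.302,"dz":0,"yaw":0,"fingers":0.9}
    - {"dx":0.039,"dy":0.302,"dz":0,"yaw":0,"fingers":0.9}
    - {"dx":0.039,"dy":0.302,"dz":0,"yaw":0,"fingers":0.9}
    - {"dx":0.039,"dy":0.302,"dz":0,"yaw":0,"fingers":0.9}
    - {"dx":0.039,"dy":0.302,"dz":0,"yaw":0,"fingers":0.9}
    - {"dx":0.039,"dy":0.302,"dz":0,"yaw":0,"fingers":0.9}
    - {"dx":0.039,"dy":0.302,"dz":0,"yaw":0,"fingers":0.9}
    - {"dx":0,"dy":0,"dz":0,"yaw":0,"fingers":0.9}
    - {"dx":0,"dy":0,"dz":0,"yaw":0,"fingers":0.9}

```text
clock: 22.85
position: [0.4797, 0.3331, 0.1066]
tool_rot: [3.141, -0.0, 2.967]
force: [0.4, 0.0, -0.2]
grip_width: 0.0193
finger_force: 29.6
```

Run:
```python
from h import *
plan(.481,.3327,.0115,169.9)
cv2.imwrite('pics/w6.png',grab_frame('wrist'))
```

```text
t=22.9 yaw=170.0 turn 0.001  dx -0.013 dy -0.001 dz 0.951 [0.4797 0.3331 0.1066] w 0.0193 F [ 0.4  0.  -0.2] q7 0.19
```

View pics/w6.png

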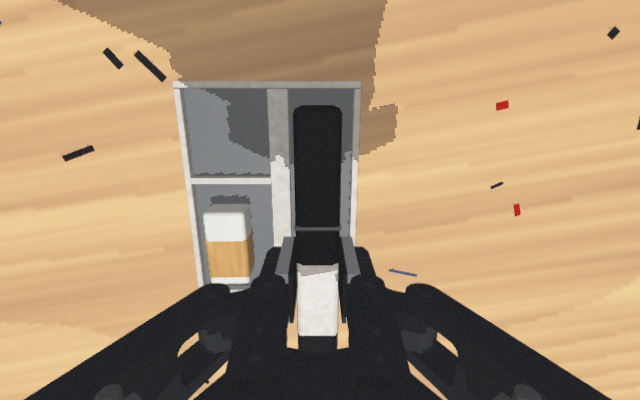

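The slim marker lines up with the long slot (columns 290–357), and the eraser lies flat in its pocket at (228,245). Place it.

Request:
drive_tool:
  targets:
    - {"dx":-0.013,"dy":0,"dz":0.35,"yaw":0,"fingers":0.9}
    - {"dx":0,"dy":0,"dz":0.35,"yaw":0,"fingers":0.9}
    - {"dx":0,"dy":0,"dz":0.16,"yaw":0,"fingers":0.9}
    - {"dx":0,"dy":0,"dz":0.092,"yaw":0,"fingers":0.9}
    - {"dx":0,"dy":0,"dz":0,"yaw":0,"fingers":0.9}
    - {"dx":0,"dy":0,"dz":0,"yaw":0,"fingers":0.62}
    - {"dx":0,"dy":0,"dz":0,"yaw":0,"fingers":0.62}
    - {"dx":0,"dy":0,"dz":0,"yaw":0,"fingers":0.62}
    - {"dx":0,"dy":0,"dz":0,"yaw":0,"fingers":0.62}
    - {"dx":0,"dy":0,"dz":-0.15,"yaw":0,"fingers":0.62}
    - {"dx":0,"dy":0,"dz":-0.4,"yaw":0,"fingers":0.62}
    - {"dx":0,"dy":0,"dz":-0.5,"yaw":0,"fingers":0.3}
    - {"dx":0,"dy":0,"dz":-0.3,"yaw":0,"fingers":0}

```text
clock: 24.2
position: [0.4816, 0.3333, 0.1502]
tool_rot: [3.139, 0.002, 2.967]
force: [-0.0, -0.2, -0.6]
grip_width: 0.0604
finger_force: 0.0
```

```bash
python3 -c "
from h import *
plan(.666,.0889,.009,170)"
```

```text
t=24.2 yaw=170.0 turn -0.000  dx -2.240 dy -2.086 dz 1.412 [0.4816 0.3333 0.1502] w 0.0604 F [-0.  -0.2 -0.6] q7 0.23
```

Request:
drive_tool:
  targets:
    - {"dx":-0.249,"dy":-0.232,"dz":0,"yaw":0,"fingers":0}
    - {"dx":-0.249,"dy":-0.232,"dz":0,"yaw":0,"fingers":0}
    - {"dx":-0.249,"dy":-0.232,"dz":0,"yaw":0,"fingers":0}
    - {"dx":-0.249,"dy":-0.232,"dz":0,"yaw":0,"fingers":0}
    - {"dx":-0.249,"dy":-0.232,"dz":0,"yaw":0,"fingers":0}
    - {"dx":-0.249,"dy":-0.232,"dz":0,"yaw":0,"fingers":0}
    - {"dx":-0.249,"dy":-0.232,"dz":0,"yaw":0,"fingers":0}
    - {"dx":-0.249,"dy":-0.232,"dz":0,"yaw":0,"fingers":0}
    - {"dx":-0.249,"dy":-0.232,"dz":0,"yaw":0,"fingers":0}
    - {"dx":0,"dy":0,"dz":0,"yaw":0,"fingers":0}
    - {"dx":0,"dy":0,"dz":0,"yaw":0,"fingers":0}

```text
clock: 25.3
position: [0.6656, 0.0873, 0.1467]
tool_rot: [3.141, -0.0, 2.965]
force: [-0.6, 1.1, 0.8]
grip_width: 0.0858
finger_force: 0.0
```

Run:
```python
from h import *
plan(.666,.0889,.009,170)
cv2.imwrite('pics/w7.png',grab_frame('wrist'))
```

```text
t=25.3 yaw=169.9 turn -0.001  dx -0.001 dy 0.016 dz 1.377 [0.6656 0.0873 0.1467] w 0.0858 F [-0.6  1.1  0.8] q7 0.76
```

View pics/w7.png

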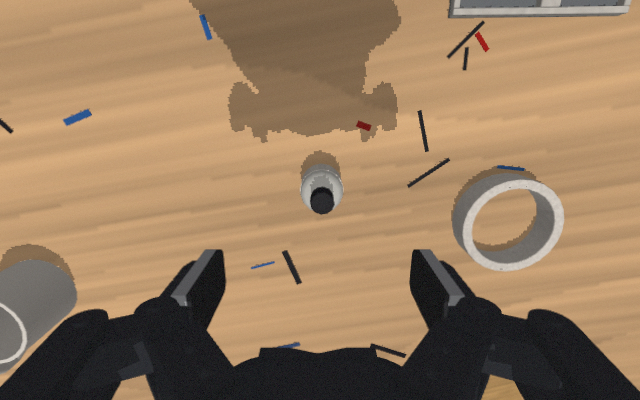

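The bottle stands at (321,200), between the fingers and clear of the tape. Grip it low on the straight part.

Request:
drive_tool:
  targets:
    - {"dx":0,"dy":0.016,"dz":0.35,"yaw":0,"fingers":0}
    - {"dx":0,"dy":0,"dz":0.35,"yaw":0,"fingers":0}
    - {"dx":0,"dy":0,"dz":0.35,"yaw":0,"fingers":0}
    - {"dx":0,"dy":0,"dz":0.2,"yaw":0,"fingers":0}
    - {"dx":0,"dy":0,"dz":0.155,"yaw":0,"fingers":0}
    - {"dx":0,"dy":0,"dz":0,"yaw":0,"fingers":0.75}
    - {"dx":0,"dy":0,"dz":0,"yaw":0,"fingers":0.75}
    - {"dx":0,"dy":0,"dz":0,"yaw":0,"fingers":0.75}
    - {"dx":0,"dy":0,"dz":0,"yaw":0,"fingers":0.75}
    - {"dx":0,"dy":0,"dz":0,"yaw":0,"fingers":0.75}
    - {"dx":0,"dy":0,"dz":0,"yaw":0,"fingers":0.75}
    - {"dx":0,"dy":0,"dz":0,"yaw":0,"fingers":0.75}
    - {"dx":0,"dy":0,"dz":0,"yaw":0,"fingers":0.75}

```text
clock: 26.65
position: [0.6667, 0.0894, 0.007]
tool_rot: [3.141, 0.002, 2.966]
force: [-1.2, 0.1, 7.2]
grip_width: 0.0351
finger_force: 29.3
```

Request:
drive_tool:
  targets:
    - {"dx":0,"dy":0,"dz":-0.1,"yaw":0,"fingers":0.75}
    - {"dx":0,"dy":0,"dz":-0.3,"yaw":0,"fingers":0.75}
    - {"dx":0,"dy":0,"dz":-0.3,"yaw":0,"fingers":0.75}
    - {"dx":0,"dy":0,"dz":-0.3,"yaw":0,"fingers":0.75}
    - {"dx":0,"dy":0,"dz":0,"yaw":0,"fingers":0.75}

```text
clock: 27.15
position: [0.6679, 0.0899, 0.1106]
tool_rot: [3.139, 0.006, 2.966]
force: [0.7, 0.5, -0.6]
grip_width: 0.0349
finger_force: 30.3
```

```bash
python3 -c "
from h import *
plan(.4195,.2726,.012,169.9)"
```

```text
t=27.1 yaw=169.9 turn 0.000  dx 2.766 dy 1.363 dz 0.986 [0.6679 0.0899 0.1106] w 0.0349 F [ 0.7  0.5 -0.6] q7 0.74
```

Request:
drive_tool:
  targets:
    - {"dx":0.23,"dy":0.1136,"dz":0,"yaw":0,"fingers":0.75}
    - {"dx":0.23,"dy":0.1136,"dz":0,"yaw":0,"fingers":0.75}
    - {"dx":0.23,"dy":0.1136,"dz":0,"yaw":0,"fingers":0.75}
    - {"dx":0.23,"dy":0.1136,"dz":0,"yaw":0,"fingers":0.75}
    - {"dx":0.23,"dy":0.1136,"dz":0,"yaw":0,"fingers":0.75}
    - {"dx":0.23,"dy":0.1136,"dz":0,"yaw":0,"fingers":0.75}
    - {"dx":0.23,"dy":0.1136,"dz":0,"yaw":0,"fingers":0.75}
    - {"dx":0.23,"dy":0.1136,"dz":0,"yaw":0,"fingers":0.75}
    - {"dx":0.23,"dy":0.1136,"dz":0,"yaw":0,"fingers":0.75}
    - {"dx":0.23,"dy":0.1136,"dz":0,"yaw":0,"fingers":0.75}
    - {"dx":0.23,"dy":0.1136,"dz":0,"yaw":0,"fingers":0.75}
    - {"dx":0.23,"dy":0.1136,"dz":0,"yaw":0,"fingers":0.75}
    - {"dx":0,"dy":0,"dz":0,"yaw":0,"fingers":0.75}
    - {"dx":0,"dy":0,"dz":0,"yaw":0,"fingers":0.75}

```text
clock: 28.55
position: [0.418, 0.2719, 0.1058]
tool_rot: [-3.142, 0.001, 2.967]
force: [0.4, -0.7, -0.5]
grip_width: 0.0351
finger_force: 30.2
```

Run:
```python
from h import *
plan(.4195,.2726,.0115,169.9)
```

```text
t=28.6 yaw=170.0 turn 0.001  dx -0.013 dy 0.010 dz 0.943 [0.418  0.2719 0.1058] w 0.0351 F [ 0.4 -0.7 -0.5] q7 0.16
```

Request:
drive_tool:
  targets:
    - {"dx":-0.013,"dy":0.01,"dz":0.3,"yaw":0,"fingers":0.75}
    - {"dx":0,"dy":0,"dz":0.3,"yaw":0,"fingers":0.75}
    - {"dx":0,"dy":0,"dz":0.2,"yaw":0,"fingers":0.75}
    - {"dx":0,"dy":0,"dz":0.1,"yaw":0,"fingers":0.75}
    - {"dx":0,"dy":0,"dz":0.045,"yaw":0,"fingers":0.75}
    - {"dx":0,"dy":0,"dz":0,"yaw":0,"fingers":0.75}
    - {"dx":0,"dy":0,"dz":0,"yaw":0,"fingers":0.5}
    - {"dx":0,"dy":0,"dz":0,"yaw":0,"fingers":0.5}
    - {"dx":0,"dy":0,"dz":0,"yaw":0,"fingers":0.5}
    - {"dx":0,"dy":0,"dz":0,"yaw":0,"fingers":0.5}
    - {"dx":0,"dy":0,"dz":-0.15,"yaw":0,"fingers":0.5}
    - {"dx":0,"dy":0,"dz":-0.4,"yaw":0,"fingers":0.5}
    - {"dx":0,"dy":0,"dz":-0.4,"yaw":0,"fingers":0.5}
    - {"dx":0,"dy":0,"dz":-0.4,"yaw":0,"fingers":0.5}
    - {"dx":0,"dy":-0.4,"dz":0,"yaw":0,"fingers":0.5}
    - {"dx":0,"dy":-0.4,"dz":0,"yaw":0,"fingers":0.5}
    - {"dx":0,"dy":-0.4,"dz":0,"yaw":0,"fingers":0.5}
    - {"dx":0,"dy":-0.4,"dz":0,"yaw":0,"fingers":0.5}
    - {"dx":0,"dy":-0.4,"dz":0,"yaw":0,"fingers":0.5}
    - {"dx":0,"dy":-0.2,"dz":0,"yaw":0,"fingers":0.5}

```text
clock: 30.55
position: [0.3798, 0.0529, 0.1466]
tool_rot: [-3.14, 0.0, 2.964]
force: [-0.3, -0.2, 0.3]
grip_width: 0.0428
finger_force: 0.0
```

Run:
```python
from h import *
print(readout.observe()['clock'])
b=cv2.convertScaleAbs(grab_frame('top'),alpha=1.5)
cv2.imwrite('pics/f.png',np.hstack([cv2.resize(b[130:310,y:y+120],(400,600),interpolation=3) for y in(150,400)]))
```

```text
30.55
```

View pics/f.png

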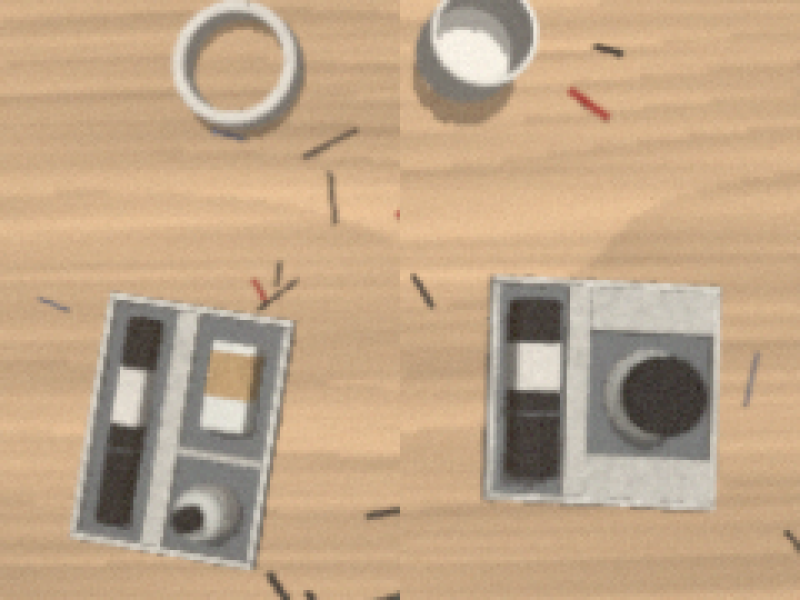

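All five things sit in their pockets, and the mug and tape haven't moved. I'll check the numbers for the jar (lid at about (665,397)) and the bottle (cap at about (187,519)), plus the others.

Run:
```python
from h import *
k=10/3
def g(n,u,v,off,z,t):
    w=px2w('top',[((u+.5)/k+off-.5,(v+.5)/k+130-.5)],z)[0,:2]
    c,a={'ob':((.4743,.2948),-10.1),'sq':((.4897,-.2992),-3.8)}[t]
    a=np.radians(a);d=w-c;print(n,np.round([d@[np.cos(a),np.sin(a)],d@[-np.sin(a),np.cos(a)]],4))
g('jar',265,397,400,.045,'sq');g('broad',134,389,400,.033,'sq')
g('bottle',187,519,150,.069,'ob');g('slim',130,421,150,.023,'ob');g('eraser',229,388,150,.027,'ob')
```

```text
jar [-0.0009 -0.0291]
broad [0.0004 0.0544]
bottle [-0.0486 -0.0342]
slim [0.0016 0.0328]
eraser [ 0.036  -0.0343]
```

All five are within tolerance of their pocket centres, the arm is clear and 30.6 s have been used, so I'm handing in.

```bash
python3 -c "
from h import *
print(workorder.job_done())"
```

```text
the job is handed in; nothing more can be done
None
```

Both drawing kits are made up and the job is handed in after about 31 s of robot time; a last overhead measurement put all five items within tolerance of their pocket centres, with the mug and tape roll unmoved, but the hand-in returned no verdict.

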